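# Set the travel stop of a sticking sample-bin cover

## Task

The sliding cover of the green-bean sample bin sticks somewhere along its track, and the place cannot be seen. Slide the cover gently towards the travel stop until you feel it start to bind (do not force it), back it off about 20 mm from where the binding begins and let go of it there; then slide the travel stop up until it touches the cover's leading edge, so that the cover can no longer run into the tight spot. Leave the cover where you set it and do not disturb the other things on the table.

Things in the scene. Friction and masses are not known exactly. Their poses are not given: they have to be found in the camera images.
- case: The sample bin: pale wooden trough fixed on the table, 160 mm (x) by 460 mm (y) by 70 mm high, full of green coffee beans, with an aluminium rail 30 mm wide (top 74 mm above the table) along its far long side (+x). Origin: centre of its underside, on the table. Its y axis is the direction of the track; it may stand turned up to 0.3 rad about the vertical.
- cover: The sliding cover: bare aluminium panel 140 mm (x) by 170 mm (y), 6 mm thick, top 78 mm above the table, black upright grip on its middle. Slides only along the track, up to 250 mm towards +y from the -y end, near which it starts. Runs free with about 3.5 N of drag and stays where left. Origin: on the table plane, under the panel's middle; axes as the case's.
- cover_handle (a point): Middle of the cover's grip, 102 mm above the table, where to pinch it from above. The grip is a block 16 mm thick along the track (y), 56 mm wide across it (x), from 78 to 122 mm above the table. The cover binds somewhere 20 to 190 mm from its start, before the parked stop: an unseen place, different each time. Axes as the case's.
- cover_edge (a point): Point on the cover's leading (+y) edge where the stop meets it, 85 mm along the track from the grip, 60 mm to its +x side, 75 mm above the table. Axes as the case's. When the cover binds, resistance climbs by about 2 N per mm over the drag, and springs back when eased; 4 to 10 N over the drag is a clear find, over 18 N is forcing it.
- stop: The travel stop: steel block on the far rail, with a lug 20 mm wide (y), 10 mm thick, reaching 42 mm in over the bin (-x) into the cover's path. Slides only along the track, drag about 1.2 N, never binds, stays where left. Starts near the +y end; goes towards -y to meet the cover, and shoves it along if pushed on by over 3.5 N. Origin: on the table plane, bin's middle line; axes as the case's.
- stop_grip (a point): Point in the middle of the stop's upright block, 102 mm above the table: the height to pinch it from above. The block is 20 mm thick along the track (y), 28 mm wide across it (x), its top 122 mm above the table. Axes as the case's.
- stop_face (a point): Point on the stop's face that meets the cover (its -y face, 10 mm from the block's middle), in line with point cover_edge. The two points coincide when the stop touches the cover. Axes as the case's.
- bowl: Bystander: white ceramic cupping bowl, 96 mm wide, 65 mm high, behind the bin. Origin: centre of its underside.
- jar: Bystander: closed amber glass jar, 60 mm wide, 100 mm high, behind the bin. Origin: centre of its underside.
- tin: Bystander: closed bare metal tin, 52 mm wide, 60 mm high, behind the bin. Origin: centre of its underside.
- spoon: Bystander: steel cupping spoon lying before the bin. Origin: underside, near its middle.

How it is judged (in metres and radians):
On the way, in this order (a step that is already met when the one before it is completed fails the run):
1. the cover is slid into the tight spot: at least 2.5 N of binding is felt (contact force between cover_c2 and burr_c0 above 2.5 N), for 0.05 s.
2. the cover is backed off: it rests 10 to 34 mm short of where the binding begins, let go (y of burr_c0 in the frame of cover_handle between 0.028 and 0.052 m and linear speed of cover below 0.01 m/s and contact force between the fingers and cover below 0.1 N), for 0.1 s.
At the end, for the whole second after the job is handed in: The cover rests 10 to 34 mm short of the place where its binding begins, the stop's face is within 4 mm of the cover's leading edge, both at rest and released (y of burr_c0 in the frame of cover_handle between 0.028 and 0.052 m and y of stop_face in the frame of cover_edge between -0.004 and 0.004 m and linear speed of each of cover, stop below 0.005 m/s); the robot touches nothing.
It fails at once if the cover is forced: more than 18 N of binding at the tight spot (contact force between cover_c2 and burr_c0 above 18 N).
It fails at once if a bystander (bowl, jar, tin, spoon) is moved by more than 20 mm (distance of any of bowl, jar, tin, spoon from where it was at the start of the episode above 0.02 m).
It also fails if it takes over 59 s, if anything falls off the work surface, if the arm or the gripper's body presses on something with over 40 N, if the wrist force passes 120 N, or if a joint passes its speed limit or range.

## Robot

A 7-joint arm with a two-finger parallel gripper is mounted at the origin on the work surface. World frame = base frame: x ahead of the robot, y to its left, z up, the work surface at z = 0. Lengths are in m, angles in degrees, forces in N, time in s.
With the tool pointing down it reaches from about 0.425 to 0.875 m from the base axis. Payload 4.7 kg.
Tool frame: the origin (TCP) lies midway between the tips of the shut fingers; the grasp point (between the pads) lies 19 mm behind it; z points along the fingers, y is the line along which they close (so a half turn about z gives the same grasp; the last joint's range is limited). The gripper opens to 87 mm and grips with 3 to 60 N. Pads are 19 mm wide; open, the fingers measure 117 mm over their backs; the gripper's body (75 mm by 190 mm) begins 51 mm behind the grasp point.
Start: joints at [-67.202, 18.392, -4.016, 83.108, 1.295, 78.541, -3.26], TCP at [0.243, 0.603, 0.223] pointing down, gripper open.
Joint ranges: [-163.93, 163.93], [-17.29, 119.83], [-79.2, 71.16], [3.27, 140.29], [-89.18, 269.18], [5.43, 117.66], [-154.24, 154.24]. Speed limits (degrees/s): [147.25, 147.25, 180, 180, 180, 180, 180].

## Interface

Orientations are given as [roll, pitch, yaw] about the fixed x, y, z axes, in that order (R = Rz(yaw) Ry(pitch) Rx(roll)).
In Python, from cell import env, viewer, boxes_of, masks_of gives the robot as it stands. The module is installed in compiled form; this text tells all that it offers.
- The arm moves only by the tool apply_moves, never from a script. Its argument "moves" is a list of rows, each a list of 7 numbers: the shift along the tool's x, y, z scaled (see below), then the turn, a rotation vector about the tool's x, y, z scaled (see below), then the opening, from 0 (shut) to 1 (fully open). A call has 1 to 20 rows; each row is the pose to reach, as a shift and turn from the pose commanded when the call began, along the tool's axes at that moment; what a row does not reach only later rows make up. The controller multiplies each number of a shift by 0.2 m and each number of a turn by 1.5 rad. A row lasts 1/10 s, in which the tool goes at most 50 mm and 8.59 degrees, less where a joint would pass 70% of its speed; a pose out of reach is approached as far as the arm can. A call with a number of a shift or a turn outside -1 to 1 is refused whole. A call with a gripper value outside its range is refused whole. The fingers move at their own pace and stop on an object; "grip_force" is the grip in N (left out, the last holds). Time passes only in rows, so rows that repeat a pose let the fingers close. It gives the time, the measured TCP pose, the force, the opening and the grip force at its end, in the units of the state.
- env.get_obs(): the state, without advancing time (a new reading comes with each control period).
- viewer.read_camera(name): name is "side" or "top"; returns the picture (420x560x3 uint8, red, green, blue); there is no depth.
- viewer.get_calibration(name): a dict with "fov_y" (degrees; the focal length in pixels is half the picture's height over the tangent of half this angle, whatever the lens; pixels are square), "cx", "cy" (the principal point, pixels), "position" and "orientation" of the camera in the world. Camera axes: x right, y up, looking along -z (the intrinsics and any distortion apply to the point x, -y, -z); pixel columns grow to the right and rows downward; lengths in m; the calibration is good to about 2 mm. A picture is of the moment at which its call begins. get_calibration takes no time and is no camera call.
- env.sign_off(): hands the job in; it is judged then, once.
Trained networks look in the newest picture that a camera, given by its name, has taken for a name from the list of things; names that differ only in an ending like _2 or _b are one class to them, and where a whole thing is asked for, a point or a joint stands for the part that bears it (a point fixed in the world has none). Each returns a list of dicts, best first, with "conf" (0 to 1); they miss things now and then, are a little off and sometimes report something else, mostly with a low value. They report only what shows in the picture. A call takes as long as a camera call.
- boxes_of(camera, target): "location" ([column, row] in pixels, amid what is visible of it).
- masks_of(camera, target): "pixels" (420x560 bool, what is visible of it) and "location" ([column, row] in pixels, amid what is visible of it).
The state is a dict: "time_s": time; "qpos": joint angles; "joint_velocities": joint speeds; "effort": joint torques, N m; "tool_pos": TCP position; "tool_rot": TCP orientation; "force": force on the tool from outside, world axes, zero at the start; "wrist_torque": the same for the moment, N m; "grip_width": finger opening in m; "grasp_force": force on a finger pad.
Only numpy, scipy, OpenCV 4.12 (cv2) and the standard library are available. Lean on these libraries where they do the work, as an engineer would, in place of code of your own. Each camera call takes 0.05 s, during which the arm holds its last target. There are 200 camera calls.

## Working session

There is one attempt and no reset: what is moved stays moved. The work goes in short steps, Python scripts to look and compute and a tool call to move; the robot and the scene stay as the last step left them, time stands still between calls to the robot, and variables do not carry over. Pictures are saved under pics/ and viewed, at most 10 in all, crops included, and the job is handed in when it is done.

Besides the shell and the picture viewer there is one more tool, called by a JSON object that holds its "op" and its "data". apply_moves: Moves the arm, as the interface text tells. Shifts and turns lie within -1 to 1; 1 stands for 0.2 m of shift or 1.5 rad of turn. Its arguments: {"type":"object","properties":{"moves":{"type":"array","items":{"type":"array","items":{"type":"number","minimum":-1,"maximum":1}}},"grip_force":{"type":"number"}},"required":["moves"]}

```bash
mkdir -p pics; cat > h.py <<'E'
import numpy as np, cv2
from scipy.spatial.transform import Rotation as R
from cell import env, viewer, boxes_of, masks_of
def ray(cam,px):
    c=viewer.get_calibration(cam); f=210/np.tan(np.radians(c['fov_y'])/2)
    d=np.array([(px[0]-c['cx'])/f,-(px[1]-c['cy'])/f,-1.])
    o=np.array(c['orientation'],float)
    Rm=o if o.shape==(3,3) else R.from_euler('xyz',o,degrees=True).as_matrix()
    return np.array(c['position']),Rm@d
def at_z(cam,px,z):
    p,d=ray(cam,px); return p+d*(z-p[2])/d[2]
E
python3 - <<'E'
from h import *
for c in ('side','top'):
    im=viewer.read_camera(c); cv2.imwrite(f'pics/{c}0.png',im[:,:,::-1]); print(c,viewer.get_calibration(c))
    for t,z in (('cover_handle',.102),('stop_grip',.102),('cover',.078),('stop',.1),('case',.07),('bowl',.05),('jar',.08),('tin',.06),('spoon',.0)):
        for b in boxes_of(c,t)[:2]: print(t,np.round(b['conf'],2),np.round(b['location']),at_z(c,b['location'],z).round(3))
print(env.get_obs())
E
```

```text
side {'fov_y': 51.0282939458728, 'cx': 273.1499947006144, 'cy': 213.60856558775492, 'position': array([ 0.18433551, -0.52833951,  0.62162191]), 'orientation': array([ 51.37836982,  -0.85938023, -35.30536348])}
cover_handle 0.55 [289. 276.] [ 0.494 -0.147  0.102]
stop_grip 0.58 [222. 169.] [0.566 0.187 0.102]
cover 0.57 [290. 276.] [ 0.511 -0.131  0.078]
stop 0.79 [221. 170.] [0.561 0.186 0.1  ]
case 0.84 [266. 262.] [ 0.5   -0.073  0.07 ]
bowl 0.91 [365. 242.] [ 0.701 -0.12   0.05 ]
jar 0.93 [266. 180.] [0.639 0.125 0.08 ]
tin 0.76 [315. 219.] [ 0.657 -0.022  0.06 ]
tin 0.49 [266. 261.] [ 0.507 -0.064  0.06 ]
spoon 0.91 [168. 282.] [0.358 0.044 0.   ]
top {'fov_y': 50.69505140329943, 'cx': 280.74442898954925, 'cy': 209.1431747815385, 'position': array([0.46327152, 0.03558157, 0.97724761]), 'orientation': array([  7.40881023,  -2.09279167, -90.31477758])}
cover_handle 0.93 [342. 245.] [ 0.505 -0.117  0.102]
cover_handle 0.61 [276. 243.] [0.51  0.013 0.102]
stop_grip 0.7 [183. 215.] [0.565 0.195 0.102]
cover 0.73 [339. 240.] [ 0.516 -0.117  0.078]
stop 0.81 [181. 217.] [0.562 0.2   0.1
[... 366 characters left out ...]
1.0, 'qpos': array([-67.20086282,  18.39142954,  -4.01731372,  83.10568081,
         1.29309758,  78.5398912 ,  -3.25931075]), 'joint_velocities': array([-0.07950393,  0.03300606,  0.05885704, -0.03055617,  0.04711756,
        0.06494691, -0.00035953]), 'effort': array([ 4.88456608e-04, -4.91116798e+01, -4.02994249e-01, -3.12773323e+01,
       -6.39701262e-02,  3.37197434e-02,  2.35853406e-05]), 'tool_pos': array([0.24342114, 0.60274409, 0.2226087 ]), 'tool_rot': array([1.79991974e+02, 3.37411017e-04, 1.58011081e+02]), 'force': array([ 0.70909782, -0.52194476, -0.14788796]), 'wrist_torque': array([ 0.01151339, -0.00043373,  0.0284666 ]), 'grasp_force': 0.0, 'grip_width': 0.08752175485874582}
```

View pics/top0.png

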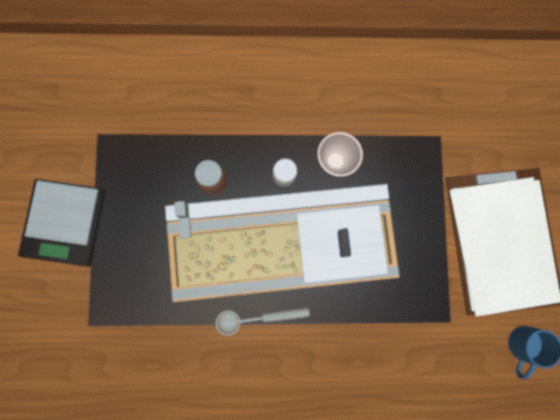

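View pics/side0.png

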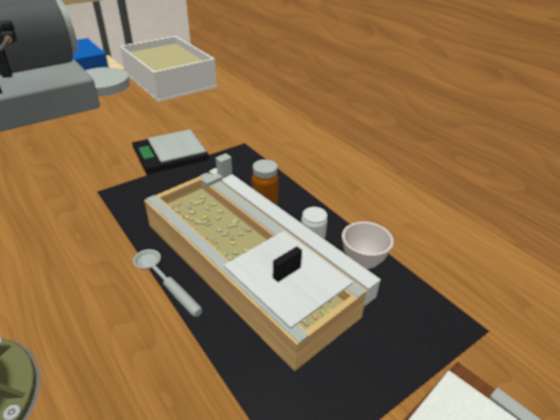

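The top view shows the black grip at about (344,243), the stop block at about (181,210), and the rail's upper edge running from (166,206) to (388,186). In the side view the grip is at about (287,264) and the stop block at about (224,165). The side network box for the handle takes in the panel as well, so I'll refine it by colour and by triangulating.

```bash
cat >> h.py <<'E'
def tri(a,b):
    (p,d),(q,e)=ray('top',a),ray('side',b); d=d/np.linalg.norm(d); e=e/np.linalg.norm(e)
    s=np.linalg.lstsq(np.c_[d,-e],q-p,rcond=None)[0]; x,y=p+s[0]*d,q+s[1]*e
    return ((x+y)/2).round(4),round(float(np.linalg.norm(x-y)),4)
def dark(f,box,th=75):
    c0,r0,c1,r1=box; g=cv2.cvtColor(cv2.imread(f),6)[r0:r1,c0:c1]
    n,l,s,c=cv2.connectedComponentsWithStats((g<th).astype('uint8')); i=1+np.argmax(s[1:,4])
    return c[i]+[c0,r0],cv2.minAreaRect(np.argwhere(l==i)[:,::-1].astype('float32')+[c0,r0]),s[i]
E
python3 - <<'E'
from h import *
a=dark('pics/top0.png',(325,220,365,265)); b=dark('pics/side0.png',(262,240,312,286)); print(a,b,tri(a[0],b[0]))
print(at_z('top',a[0],.122),at_z('top',a[0],.11))
# yaw from white panel/rail edges
g=cv2.cvtColor(cv2.imread('pics/top0.png'),6)
seg=cv2.createLineSegmentDetector().detect(g)[0][:,0]
for s in seg:
    if np.hypot(s[2]-s[0],s[3]-s[1])>60 and 160<s[0]<400 and 180<s[1]<305 and 180<s[3]<305:
        p,q=at_z('top',s[:2],.074),at_z('top',s[2:],.074); d=p-q; print(s.round(),p[:2].round(3),q[:2].round(3),np.degrees(np.arctan(-d[0]/d[1])).round(2))
m=masks_of('top','stop_grip')
for x in m[:2]: print(x['conf'],x['location'],x['pixels'].sum(),cv2.minAreaRect(np.argwhere(x['pixels'])[:,::-1].astype('float32')))
im=np.hstack([cv2.resize(cv2.imread('pics/top0.png')[180:260,150:220],None,fx=5,fy=5),cv2.resize(cv2.imread('pics/side0.png')[140:220,190:260],None,fx=5,fy=5)])
cv2.imwrite('pics/stop0.png',im)
E
```

```text
Traceback (most recent call last):
  File "h.py", line 19, in dark
    return c[i]+[c0,r0],cv2.minAreaRect(np.argwhere(l==i)[:,::-1].astype('float32')+[c0,r0]),s[i]
                        ~~~~~~~~~~~~~~~^^^^^^^^^^^^^^^^^^^^^^^^^^^^^^^^^^^^^^^^^^^^^^^^^^^^^
cv2.error: OpenCV(4.12.0) /io/opencv/modules/imgproc/src/convhull.cpp:143: error: (-215:Assertion failed) total >= 0 && (depth == CV_32F || depth == CV_32S) in function 'convexHull'
```

```bash
sed -i "s/cv2.minAreaRect(np.argwhere(l==i)\[:,::-1\].astype('float32')+\[c0,r0\])/cv2.minAreaRect((np.argwhere(l==i)[:,::-1]+[c0,r0]).astype('float32'))/" h.py
python3 - <<'E'
from h import *
a=dark('pics/top0.png',(325,220,365,265)); b=dark('pics/side0.png',(262,240,312,286)); print(a,b,tri(a[0],b[0]))
print(at_z('top',a[0],.122),at_z('top',a[0],.11))
g=cv2.cvtColor(cv2.imread('pics/top0.png'),6)
seg=cv2.createLineSegmentDetector().detect(g)[0][:,0]
for s in seg:
    if np.hypot(s[2]-s[0],s[3]-s[1])>60 and 160<s[0]<400 and 180<s[1]<305 and 180<s[3]<305:
        p,q=at_z('top',s[:2],.074),at_z('top',s[2:],.074); d=p-q; print(s.round(),p[:2].round(3),q[:2].round(3),np.degrees(np.arctan(-d[0]/d[1])).round(2))
m=masks_of('top','stop_grip')
for x in m[:2]: print(x['conf'],x['location'],x['pixels'].sum(),cv2.minAreaRect(np.argwhere(x['pixels'])[:,::-1].astype('float32')))
im=np.hstack([cv2.resize(cv2.imread('pics/top0.png')[180:260,150:220],None,fx=5,fy=5),cv2.resize(cv2.imread('pics/side0.png')[140:220,190:260],None,fx=5,fy=5)])
cv2.imwrite('pics/stop0.png',im)
E
```

```text
(array([342.14285714, 251.71428571]), ((342.5, 251.5), (5.0, 1.0), 90.0), array([17, 29,  2,  6,  7], dtype=int32)) (array([286.72968198, 263.62720848]), ((286.9588317871094, 263.435302734375), (18.79064178466797, 36.43083572387695), 57.528804779052734), array([ 12,   8,  27,  33, 566], dtype=int32)) (array([ 0.4989, -0.122 ,  0.1052]), 0.0165)
[ 0.491334   -0.11456048  0.122     ] [ 0.49172774 -0.11666713  0.11      ]
[386. 184. 187. 203.] [ 0.634 -0.218] [0.593 0.194] 5.71
[399. 276. 387. 185.] [ 0.443 -0.238] [ 0.632 -0.22 ] -84.69
[164. 205. 172. 301.] [0.588 0.239] [0.398 0.219] -83.95
[228. 295. 397. 276.] [0.407 0.108] [ 0.444 -0.233] 6.18
[388. 272. 379. 204.] [ 0.452 -0.216] [ 0.59  -0.202] -84.32
[192. 217. 386. 198.] [0.564 0.183] [ 0.604 -0.217] 5.73
[297. 214. 304. 281.] [ 0.57  -0.031] [ 0.435 -0.044] -84.37
[378. 204. 296. 212.] [ 0.591 -0.201] [ 0.574 -0.029] 5.68
[259. 228. 193. 235.] [0.542 0.046] [0.528 0.18 ] 5.88
[216. 282. 292. 273.] [0.434 0.133] [ 0.451 -0.02 ] 6.09
[296. 210. 196. 220.] [ 0.579 -0.029] [0.558 0.175] 5.7
[193. 232. 294. 222.] [0.534 0.18 ] [ 0.555 -0.026] 5.73
0.72 [182.5, 215.1] 431 ((182.6081085205078, 219.64865112304688), (36.98977279663086, 13.480716705322266), 80.53767395019531)
```

```bash
sleep 4; ls pics
```

```text
side0.png
stop0.png
top0.png
```

View pics/stop0.png

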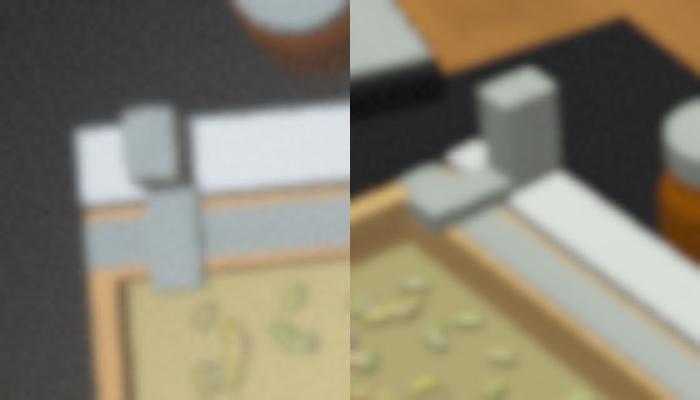

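{"op": "apply_moves", "data": {"moves": [[-0.865,-0.58,0,0,0,0.724,1],[-0.865,-0.58,0,0,0,0.724,1],[-0.865,-0.58,0,0,0,0.724,1],[-0.865,-0.58,0,0,0,0.724,1],[-0.865,-0.58,0,0,0,0.724,1],[-0.865,-0.58,0,0,0,0.724,1],[-0.865,-0.58,0,0,0,0.724,1],[-0.865,-0.58,0,0,0,0.724,1],[-0.865,-0.58,0,0,0,0.724,1]], "grip_force": 6}}

```text
time_s: 1.95
tool_pos: [0.3604, 0.4304, 0.2227]
tool_rot: [180.0, -0.0, 95.8]
force: [-0.2, -0.2, -0.4]
grip_width: 0.087
grasp_force: 0.0
```

```bash
cat >> h.py <<'E'
def need(p,yaw):
    o=env.get_obs(); t=R.from_euler('xyz',o['tool_rot'],degrees=True); g=R.from_euler('xyz',[180,0,yaw],degrees=True)
    return (t.inv().apply(np.array(p)-o['tool_pos'])/.2).round(3),((t.inv()*g).as_rotvec()/1.5).round(3)
def st():
    o=env.get_obs(); return o['time_s'],o['tool_pos'].round(4),o['tool_rot'].round(2),o['qpos'].round(1),o['force'].round(2)
E
python3 - <<'E'
from h import *
print(st()); q=[at_z('top',c,.078) for c in ((378.5,203.5),(296.5,212.5),(304,281),(388,272))]; print(np.mean(q,0))
print(at_z('side',(286.7,263.6),.102), at_z('top',(344,243),.108),at_z('top',(179.3,208.5),.122))
print(need([.512,-.122,.2],95.8))
E
```

```text
(1.95, array([0.3604, 0.4304, 0.2227]), array([ 1.7999e+02, -1.0000e-02,  9.5790e+01]), array([-59.3,   7.5,   7.2,  96.3,  -1. ,  76.2, -46.2]), array([-0.19, -0.17, -0.44]))
[ 0.51270015 -0.12226672  0.078     ]
[ 0.50847957 -0.12298298  0.102     ] [ 0.50886951 -0.12109768  0.108     ] [0.57578179 0.19971993 0.122     ]
(array([-2.824,  0.476,  0.113]), array([ 0., -0., -0.]))
```

{"op": "apply_moves", "data": {"moves": [[-0.25,0.04,0,0,0,0,1],[-0.5,0.08,0,0,0,0,1],[-0.75,0.12,0,0,0,0,1],[-0.95,0.16,0,0,0,0,1]]}}

```text
time_s: 2.35
tool_pos: [0.4119, 0.242, 0.2228]
tool_rot: [180.0, -0.0, 95.8]
force: [-0.3, -0.3, -0.4]
grip_width: 0.0869
grasp_force: 0.0
```

{"op": "apply_moves", "data": {"moves": [[-0.25,0.04,0,0,0,0,1],[-0.5,0.08,0,0,0,0,1],[-0.75,0.12,0,0,0,0,1],[-0.95,0.16,0,0,0,0,1]]}}

```text
time_s: 2.75
tool_pos: [0.4627, 0.056, 0.223]
tool_rot: [179.9, -0.0, 95.8]
force: [0.7, 0.4, -0.3]
grip_width: 0.0867
grasp_force: 0.0
```

{"op": "apply_moves", "data": {"moves": [[-0.25,0.04,0,0,0,0,1],[-0.5,0.08,0,0,0,0,1],[-0.75,0.12,0,0,0,0,1],[-0.92,0.15,0.1,0,0,0,1],[-0.92,0.15,0.1,0,0,0,1]]}}

```text
time_s: 3.25
tool_pos: [0.5096, -0.1276, 0.2011]
tool_rot: [-179.9, 0.2, 95.3]
force: [-0.5, 0.3, -0.1]
grip_width: 0.087
grasp_force: 0.0
```

```bash
python3 - <<'E'
from h import *
print(st()); print(need([.511,-.122,.085],95.8))
im=viewer.read_camera('side'); cv2.imwrite('pics/s1.png',im[:,:,::-1])
E
```

```text
(3.25, array([ 0.5096, -0.1276,  0.2011]), array([-179.86,    0.19,   95.34]), array([-28.7,   3.9,  41.8, 103.7,  -2.5,  73.4,  19.1]), array([-0.48,  0.28, -0.07]))
(array([0.029, 0.011, 0.58 ]), array([-0.002,  0.002, -0.005]))
```

View pics/s1.png

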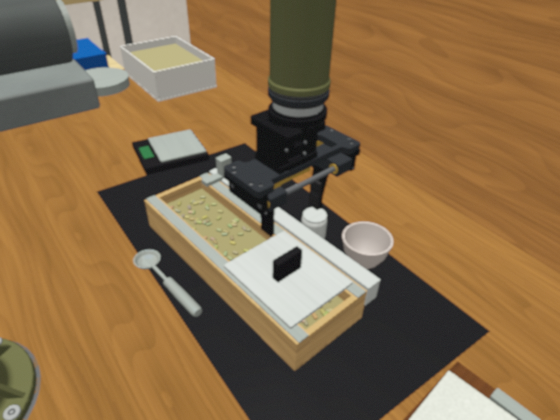

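The gripper is centred above the grip at about (290,200) and clear of the bystanders. Descending.

{"op": "apply_moves", "data": {"moves": [[0.0,0.01,0.15,0,0,0,1],[0.02,0.01,0.3,0,0,0,1],[0.02,0.01,0.45,0,0,0,1],[0.02,0.01,0.55,0,0,0,1],[0.02,0.01,0.57,0,0,0,1],[0.02,0.01,0.57,0,0,0,1]]}}

```text
time_s: 3.9
tool_pos: [0.5124, -0.1159, 0.0886]
tool_rot: [-180.0, -0.0, 95.9]
force: [0.4, -0.1, -0.2]
grip_width: 0.0867
grasp_force: 0.0
```

```bash
python3 - <<'E'
from h import *
print(st()); print(need([.511,-.122,.085],95.8))
im=[viewer.read_camera(c)[:,:,::-1] for c in('side','top')]
cv2.imwrite('pics/s2.png',np.hstack([cv2.resize(im[0][180:330,210:360],None,fx=2.6,fy=2.6),cv2.resize(im[1][165:315,260:410],None,fx=2.6,fy=2.6)]))
E
```

```text
(3.9, array([ 0.5124, -0.1159,  0.0886]), array([-1.7997e+02, -3.0000e-02,  9.5900e+01]), array([-27.1,  11.3,  40.9, 111.1,  -8.5,  60.6,  23.3]), array([ 0.37, -0.12, -0.17]))
(array([-0.029, -0.01 ,  0.018]), array([-0.   , -0.   ,  0.001]))
```

View pics/s2.png

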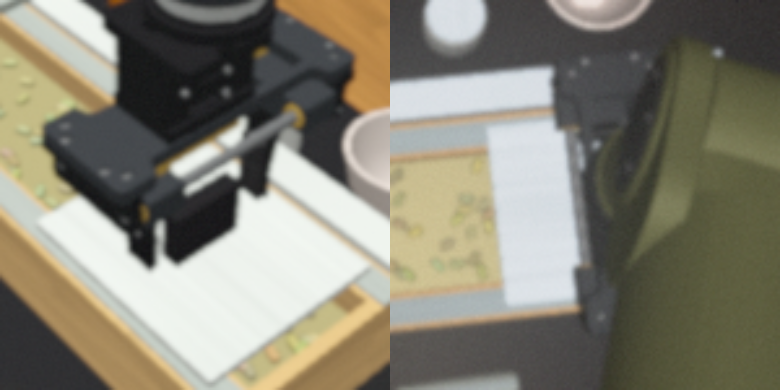

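The left panel (side) shows the fingers straddling the grip across its width, roughly 6 mm too far along +y. I'll correct that and close.

{"op": "apply_moves", "data": {"moves": [[-0.03,-0.005,0.02,0,0,0,1],[-0.03,-0.005,0.02,0,0,0,1],[-0.03,-0.005,0.02,0,0,0,0.5],[-0.03,-0.005,0.02,0,0,0,0.5],[-0.03,-0.005,0.02,0,0,0,0.5],[-0.03,-0.005,0.02,0,0,0,0.5],[-0.03,-0.005,0.02,0,0,0,0.5],[-0.03,-0.005,0.02,0,0,0,0.5]], "grip_force": 6}}

```text
time_s: 4.8
tool_pos: [0.5094, -0.1234, 0.0842]
tool_rot: [-179.7, -0.1, 95.8]
force: [-6.8, 0.2, 4.9]
grip_width: 0.0559
grasp_force: 6.1
```

```bash
python3 - <<'E'
from h import *
o=env.get_obs(); print(st(),o['grip_width'],o['grasp_force'])
E
```

```text
(4.8, array([ 0.5094, -0.1234,  0.0842]), array([-1.7968e+02, -8.0000e-02,  9.5770e+01]), array([-26.4,  11.8,  41.1, 111.3,  -8.9,  60.4,  24.3]), array([-6.76,  0.16,  4.93])) 0.05593852727009926 6.0866168746724725
```

{"op": "apply_moves", "data": {"moves": [[0,-0.015,0,0,0,0,0.5],[0.01,-0.015,0,0,0,0,0.5],[0.02,-0.015,0,0,0,0,0.5],[0.03,-0.015,0,0,0,0,0.5],[0.03,-0.015,0,0,0,0,0.5]]}}

```text
time_s: 5.3
tool_pos: [0.5087, -0.1174, 0.0845]
tool_rot: [180.0, 0.0, 95.8]
force: [3.7, -3.1, -5.2]
grip_width: 0.056
grasp_force: 6.0
```

```bash
python3 - <<'E'
from h import *
o=env.get_obs(); print(st(),o['grip_width'],o['grasp_force'])
E
```

```text
(5.3, array([ 0.5087, -0.1174,  0.0845]), array([1.7996e+02, 2.0000e-02, 9.5790e+01]), array([-27.1,  11.1,  41. , 111.8,  -8.4,  59.9,  23.3]), array([ 3.72, -3.12, -5.18])) 0.055968099356528384 6.012624096038053
```

{"op": "apply_moves", "data": {"moves": [[0.01,0.005,0.001,0,0,0,0.5],[0.02,0.005,0.001,0,0,0,0.5],[0.03,0.005,0.001,0,0,0,0.5],[0.045,0.005,0.001,0,0,0,0.5],[0.045,0.005,0.001,0,0,0,0.5]]}}

```text
time_s: 5.8
tool_pos: [0.5078, -0.1078, 0.0844]
tool_rot: [-179.9, -0.1, 95.8]
force: [-3.1, -2.3, 1.9]
grip_width: 0.056
grasp_force: 6.0
```

{"op": "apply_moves", "data": {"moves": [[0.01,-0.002,0,0,0,0,0.5],[0.02,-0.002,0,0,0,0,0.5],[0.035,-0.002,0,0,0,0,0.5],[0.035,-0.002,0,0,0,0,0.5]]}}

```text
time_s: 6.2
tool_pos: [0.5071, -0.1008, 0.0844]
tool_rot: [-180.0, -0.0, 95.8]
force: [-3.4, -2.2, 3.2]
grip_width: 0.0558
grasp_force: 6.0
```

```bash
python3 - <<'E'
from h import *
o=env.get_obs(); print(st(),o['joint_velocities'].round(2),o['wrist_torque'])
E
```

```text
(6.2, array([ 0.5071, -0.1008,  0.0844]), array([-1.7997e+02, -5.0000e-02,  9.5810e+01]), array([-28.6,  10.4,  40.4, 112.4,  -7.8,  59.9,  21.1]), array([-3.43, -2.17,  3.21])) [ 0.19  0.01  0.17 -0.07 -0.44  0.08  0.38] [-0.59874568  0.82389239 -0.09769017]
```

Free run reads about -2 to -3.5 N. I'll carry on in 7 mm steps.

{"op": "apply_moves", "data": {"moves": [[0.01,-0.002,0,0,0,0,0.5],[0.02,-0.002,0,0,0,0,0.5],[0.035,-0.002,0,0,0,0,0.5],[0.035,-0.002,0,0,0,0,0.5]]}}

```text
time_s: 6.6
tool_pos: [0.5064, -0.0938, 0.0844]
tool_rot: [180.0, -0.0, 95.8]
force: [-1.7, -1.2, 1.4]
grip_width: 0.0556
grasp_force: 6.0
```

{"op": "apply_moves", "data": {"moves": [[0.01,-0.002,0,0,0,0,0.5],[0.02,-0.002,0,0,0,0,0.5],[0.03,-0.002,0,0,0,0,0.5],[0.035,-0.002,0,0,0,0,0.5]]}}

```text
time_s: 7.0
tool_pos: [0.5058, -0.0873, 0.0844]
tool_rot: [179.9, 0.0, 95.8]
force: [2.4, -3.5, -1.9]
grip_width: 0.0557
grasp_force: 6.0
```

{"op": "apply_moves", "data": {"moves": [[0.01,0,0,0,0,0,0.5],[0.02,0,0,0,0,0,0.5],[0.03,0,0,0,0,0,0.5],[0.035,0,0,0,0,0,0.5]]}}

```text
time_s: 7.4
tool_pos: [0.5051, -0.0803, 0.0845]
tool_rot: [179.9, -0.0, 95.8]
force: [4.3, -3.4, -4.0]
grip_width: 0.0559
grasp_force: 6.0
```

{"op": "apply_moves", "data": {"moves": [[0.01,0.002,0.001,0,0,0,0.5],[0.02,0.002,0.001,0,0,0,0.5],[0.03,0.002,0.001,0,0,0,0.5],[0.035,0.002,0.001,0,0,0,0.5]]}}

```text
time_s: 7.8
tool_pos: [0.5044, -0.0734, 0.0844]
tool_rot: [180.0, -0.0, 95.8]
force: [2.1, -2.4, 1.0]
grip_width: 0.0563
grasp_force: 6.0
```

{"op": "apply_moves", "data": {"moves": [[0.01,0,0,0,0,0,0.5],[0.02,0,0,0,0,0,0.5],[0.03,0,0,0,0,0,0.5],[0.035,0,0,0,0,0,0.5]]}}

```text
time_s: 8.2
tool_pos: [0.5037, -0.0664, 0.0844]
tool_rot: [180.0, -0.0, 95.8]
force: [1.6, -3.3, 2.0]
grip_width: 0.0561
grasp_force: 6.0
```

{"op": "apply_moves", "data": {"moves": [[0.01,0,0,0,0,0,0.5],[0.02,0,0,0,0,0,0.5],[0.03,0,0,0,0,0,0.5],[0.035,0,0,0,0,0,0.5]]}}

```text
time_s: 8.6
tool_pos: [0.5029, -0.0594, 0.0844]
tool_rot: [180.0, -0.0, 95.8]
force: [1.6, -3.3, 3.4]
grip_width: 0.0559
grasp_force: 6.0
```

{"op": "apply_moves", "data": {"moves": [[0.01,0,0,0,0,0,0.5],[0.02,0,0,0,0,0,0.5],[0.03,0,0,0,0,0,0.5],[0.035,0,0,0,0,0,0.5]]}}

```text
time_s: 9.0
tool_pos: [0.5023, -0.0525, 0.0844]
tool_rot: [180.0, -0.0, 95.8]
force: [3.1, -3.0, 5.4]
grip_width: 0.0559
grasp_force: 6.0
```

{"op": "apply_moves", "data": {"moves": [[0.01,0.002,-0.002,0,0,0,0.5],[0.02,0.002,-0.002,0,0,0,0.5],[0.03,0.002,-0.002,0,0,0,0.5],[0.035,0.002,-0.002,0,0,0,0.5]]}}

```text
time_s: 9.4
tool_pos: [0.5018, -0.0478, 0.0842]
tool_rot: [180.0, 0.2, 95.7]
force: [3.2, -7.9, 0.1]
grip_width: 0.0557
grasp_force: 6.0
```

The step moved only 4.7 mm and the reaction rose to 8 N, so this is the bind. I'll hold briefly to confirm.

{"op": "apply_moves", "data": {"moves": [[0,0,0,0,0,0,0.5],[0,0,0,0,0,0,0.5]]}}

```text
time_s: 9.6
tool_pos: [0.5018, -0.0477, 0.0842]
tool_rot: [180.0, 0.2, 95.7]
force: [4.6, -7.7, 1.3]
grip_width: 0.056
grasp_force: 6.0
```

```bash
python3 - <<'E'
from h import *
o=env.get_obs(); print(st(),o['joint_velocities'].round(2),o['wrist_torque'])
E
```

```text
(9.6, array([ 0.5018, -0.0477,  0.0842]), array([1.7999e+02, 1.6000e-01, 9.5740e+01]), array([-33.4,   8.2,  38.4, 114.2,  -5.7,  59.4,  13.4]), array([ 4.64, -7.7 ,  1.28])) [ 0.11  0.    0.12 -0.06 -0.12 -0.01  0.07] [-1.68597767 -0.87492491 -0.02315238]
```

{"op": "apply_moves", "data": {"moves": [[-0.02,0,0,0,0,0,0.5],[-0.04,0,0,0,0,0,0.5],[-0.06,0,0,0,0,0,0.5],[-0.08,0,0,0,0,0,0.5],[-0.1,0,0,0,0,0,0.5],[-0.12,0,0,0,0,0,0.5],[-0.125,0,0,0,0,0,0.5],[-0.125,0,0,0,0,0,0.5],[-0.125,0,0,0,0,0,0.5]]}}

```text
time_s: 10.5
tool_pos: [0.5041, -0.0711, 0.0843]
tool_rot: [-180.0, 0.0, 95.8]
force: [3.4, 2.6, -2.2]
grip_width: 0.056
grasp_force: 6.0
```

{"op": "apply_moves", "data": {"moves": [[0,0,0,0,0,0,1],[0,0,0,0,0,0,1],[0,0,0,0,0,0,1],[0,0,0,0,0,0,1],[0,0,-0.15,0,0,0,1],[0,0,-0.3,0,0,0,1],[0,0,-0.45,0,0,0,1],[0,0,-0.5,0,0,0,1]]}}

```text
time_s: 11.3
tool_pos: [0.5058, -0.0712, 0.1876]
tool_rot: [179.7, -0.0, 95.8]
force: [-0.5, 0.2, 0.5]
grip_width: 0.0869
grasp_force: 0.0
```

```bash
python3 - <<'E'
from h import *
print(st()); print(need([.5757,.1987,.185],5.8),need([.5757,.1987,.185],185.8))
E
```

```text
(11.3, array([ 0.5058, -0.0712,  0.1876]), array([179.72,  -0.  ,  95.77]), array([-33.3,   1.9,  39.5, 106.9,  -1.3,  71.4,  12.4]), array([-0.48,  0.17,  0.54]))
(array([1.307, 0.483, 0.015]), array([ 0.002, -0.003,  1.047])) (array([1.307, 0.483, 0.015]), array([ 0.003,  0.002, -1.048]))
```

{"op": "apply_moves", "data": {"moves": [[0.2,0.1,0,0,0,-0.1,1],[0.4,0.2,0,0,0,-0.2,1],[0.6,0.3,0,0,0,-0.3,1],[0.8,0.4,0,0,0,-0.4,1],[0.9,0.48,0,0,0,-0.5,1],[0.9,0.48,0,0,0,-0.6,1],[0.9,0.48,0,0,0,-0.7,1],[0.9,0.48,0,0,0,-0.8,1],[0.9,0.48,0,0,0,-0.9,1],[0.9,0.48,0,0,0,-1,1],[0.9,0.48,0,0,0,-1,1]]}}

```text
time_s: 12.4
tool_pos: [0.5811, 0.1178, 0.1835]
tool_rot: [-180.0, -0.1, -178.3]
force: [-0.3, -0.7, -0.3]
grip_width: 0.0868
grasp_force: 0.0
```

```bash
python3 - <<'E'
from h import *
print(st()); print(need([.5757,.1987,.185],185.8))
im=[viewer.read_camera(c)[:,:,::-1] for c in('side','top')]
for n,i in zip('st',im): cv2.imwrite(f'pics/{n}3.png',i)
cv2.imwrite('pics/st3.png',np.hstack([cv2.resize(im[0][110:310,180:380],None,fx=2,fy=2),cv2.resize(im[1][150:350,160:360],None,fx=2,fy=2)]))
E
```

```text
(12.4, array([0.5811, 0.1178, 0.1835]), array([-1.7997e+02, -9.0000e-02, -1.7825e+02]), array([-35. ,  13.2,  24.5,  95.4,  -5.7,  72.7,  82.3]), array([-0.3 , -0.71, -0.35]))
(array([ 0.015,  0.405, -0.008]), array([-0.   , -0.001, -0.047]))
```

View pics/st3.png

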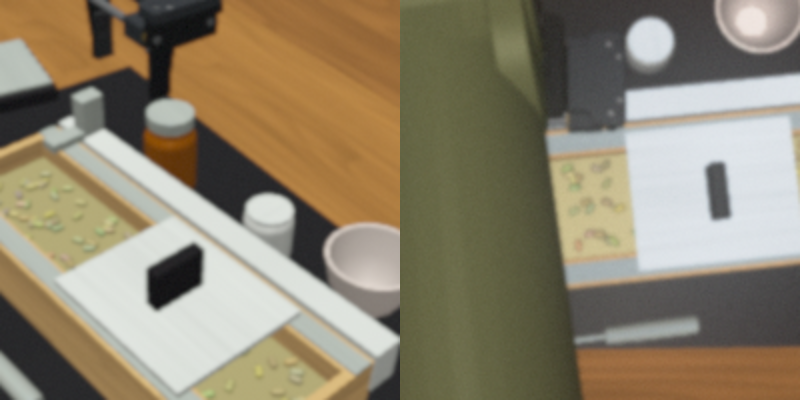

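The cover sits still at its set place: the grip is at about (319,246) in the top view, and the leading edge runs from (272,218) to (279,286). The stop is untouched, at (224,160) in the side view.

{"op": "apply_moves", "data": {"moves": [[0.01,0.2,0,0,0,-0.03,1],[0.015,0.4,0,0,0,-0.047,1],[0.015,0.405,0,0,0,-0.047,1],[0.015,0.405,0,0,0,-0.047,1],[0.015,0.405,0,0,0,-0.047,1]]}}

```text
time_s: 13.0
tool_pos: [0.5764, 0.1975, 0.1844]
tool_rot: [-179.9, -0.0, -174.4]
force: [1.1, -0.3, 0.2]
grip_width: 0.0873
grasp_force: 0.0
```

```bash
python3 - <<'E'
from h import *
print(at_z('side',(224,157.5),.122),tri((179.3,208.5),(224,157.5)))
print(st()); print(need([.5757,.1987,.088],185.8))
im=viewer.read_camera('side')[:,:,::-1]
cv2.imwrite('pics/s4.png',cv2.resize(im[60:210,150:350],None,fx=4,fy=4))
E
```

```text
[0.5763157  0.19575305 0.122     ] (array([0.5771, 0.1996, 0.1196]), 0.0023)
(13.0, array([0.5764, 0.1975, 0.1844]), array([-1.7993e+02, -1.0000e-02, -1.7439e+02]), array([-39.5,  15. ,  21.6,  93. ,  -5.6,  73.1,  78.6]), array([ 1.09, -0.28,  0.19]))
(array([0.003, 0.007, 0.482]), array([-0.001, -0.   , -0.002]))
```

View pics/s4.png

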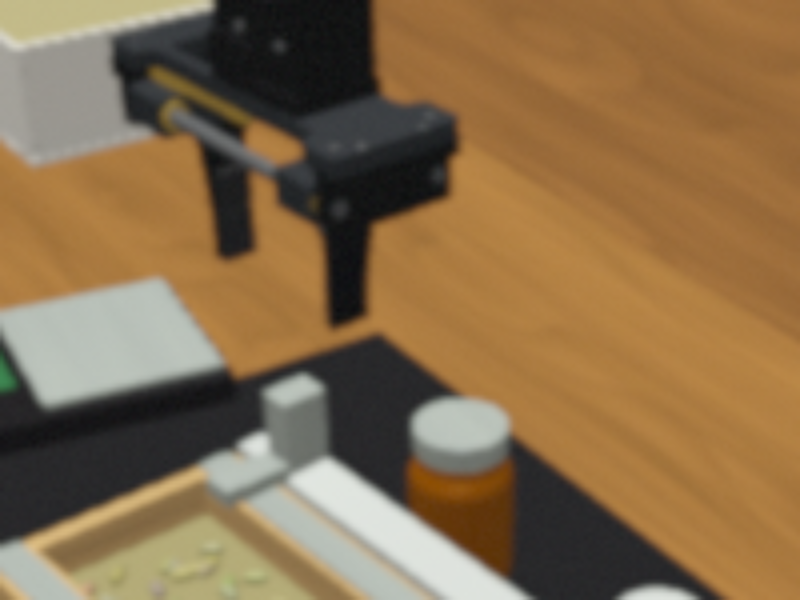

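The fingers straddle the block symmetrically above it and are clear of the jar. Descend and pinch.

{"op": "apply_moves", "data": {"moves": [[0,0,0.15,0,0,0,1],[0,0,0.3,0,0,0,1],[0,0,0.42,0,0,0,1],[0,0,0.48,0,0,0,1],[0,0,0.48,0,0,0,1],[0,0,0.48,0,0,0,0.1],[0,0,0.48,0,0,0,0.1],[0,0,0.48,0,0,0,0.1],[0,0,0.48,0,0,0,0.1],[0,0,0.48,0,0,0,0.1],[0,0,0.48,0,0,0,0.1],[0,0,0.48,0,0,0,0.1],[0,0,0.48,0,0,0,0.1]], "grip_force": 5}}

```text
time_s: 14.35
tool_pos: [0.5761, 0.199, 0.0885]
tool_rot: [-180.0, -0.0, -174.2]
force: [0.5, -0.3, 0.2]
grip_width: 0.0309
grasp_force: 0.0
```

```bash
python3 - <<'E'
from h import *
o=env.get_obs(); print(st(),o['grip_width'],o['grasp_force'])
t=np.array([-np.sin(np.radians(5.8)),np.cos(np.radians(5.8))])
# cover centre now: initial .5127,-.1223 shifted by tool travel; stop block must end 95 mm further along
print('tool travel cover',t@(np.array([.5041,-.0711])-[.5094,-.1234]))
g=cv2.cvtColor(cv2.imread('pics/t3.png'),6)
for s in cv2.createLineSegmentDetector().detect(g)[0][:,0]:
    if np.hypot(s[2]-s[0],s[3]-s[1])>35 and 260<s[0]<380 and 200<s[1]<295 and abs(s[2]-s[0])<20:
        print(s.round(),[(t@at_z('top',p,.078)[:2]).round(4) for p in (s[:2],s[2:])])
print('tool s',t@o['tool_pos'][:2])
E
```

```text
(14.35, array([0.5761, 0.199 , 0.0885]), array([-180.  ,   -0.  , -174.23]), array([-38.7,  19.7,  20.7,  98.8,  -7.7,  62.9,  80.2]), array([ 0.55, -0.3 ,  0.19])) 0.030915238346231083 0.0
tool travel cover 0.05256785944681523
[363. 275. 354. 208.] [np.float64(-0.2074), np.float64(-0.2074)]
[272. 218. 279. 284.] [np.float64(-0.0369), np.float64(-0.0365)]
tool s 0.13970883415920093
```

{"op": "apply_moves", "data": {"moves": [[0,0,0,0,0,0,0.1],[0,0,0,0,0,0,0.1],[0,0,0,0,0,0,0.1],[0,0,0,0,0,0,0.1],[0,0,0,0,0,0,0.1]]}}

```text
time_s: 14.85
tool_pos: [0.5761, 0.1991, 0.0885]
tool_rot: [180.0, -0.0, -174.2]
force: [0.0, 1.0, -0.7]
grip_width: 0.0199
grasp_force: 5.0
```

{"op": "apply_moves", "data": {"moves": [[0,-0.03,0,0,0,0,0.1],[0,-0.08,0,0,0,0,0.1],[0,-0.16,0,0,0,0,0.1],[0,-0.24,0,0,0,0,0.1],[0,-0.32,0,0,0,0,0.1],[0,-0.4,0,0,0,0,0.1],[0,-0.4,0,0,0,0,0.1]]}}

```text
time_s: 15.55
tool_pos: [0.5846, 0.1142, 0.0885]
tool_rot: [-179.8, -0.0, -174.5]
force: [-0.1, -2.4, -0.5]
grip_width: 0.0201
grasp_force: 5.0
```

```bash
python3 - <<'E'
from h import *
o=env.get_obs(); print(st(),o['grip_width'],o['grasp_force'])
E
```

```text
(15.55, array([0.5846, 0.1142, 0.0885]), array([-1.7984e+02, -2.0000e-02, -1.7452e+02]), array([-33.1,  18.3,  23.1, 100.9,  -7.8,  62.4,  88. ]), array([-0.1 , -2.37, -0.55])) 0.02009710314073434 4.999115218281531
```

{"op": "apply_moves", "data": {"moves": [[0,-0.06,0,0,0,0,0.1],[0,-0.12,0,0,0,0,0.1],[0,-0.18,0,0,0,0,0.1],[0,-0.24,0,0,0,0,0.1],[0,-0.29,0,0,0,0,0.1],[0,-0.32,0,0,0,0,0.1],[0,-0.34,0,0,0,0,0.1],[0,-0.36,0,0,0,0,0.1],[0,-0.36,0,0,0,0,0.1],[0,-0.36,0,0,0,0,0.1]]}}

```text
time_s: 16.55
tool_pos: [0.5913, 0.047, 0.0885]
tool_rot: [-179.9, -0.0, -174.2]
force: [-0.6, -0.7, -0.0]
grip_width: 0.02
grasp_force: 5.0
```

```bash
python3 - <<'E'
from h import *
o=env.get_obs(); print(st(),o['grip_width'],o['grasp_force'])
t=np.array([-np.sin(np.radians(5.8)),np.cos(np.radians(5.8))])
print('tool s',t@o['tool_pos'][:2])
cv2.imwrite('pics/s5.png',cv2.resize(viewer.read_camera('side')[150:300,190:390,::-1],None,fx=4,fy=4))
E
```

```text
(16.55, array([0.5913, 0.047 , 0.0885]), array([-1.7994e+02, -2.0000e-02, -1.7424e+02]), array([-28.1,  18.2,  24.8, 101.3,  -8.4,  62.4,  95.3]), array([-0.62, -0.68, -0.  ])) 0.019999484042806676 4.99992753616425
tool s -0.013039540131565124
```

View pics/s5.png

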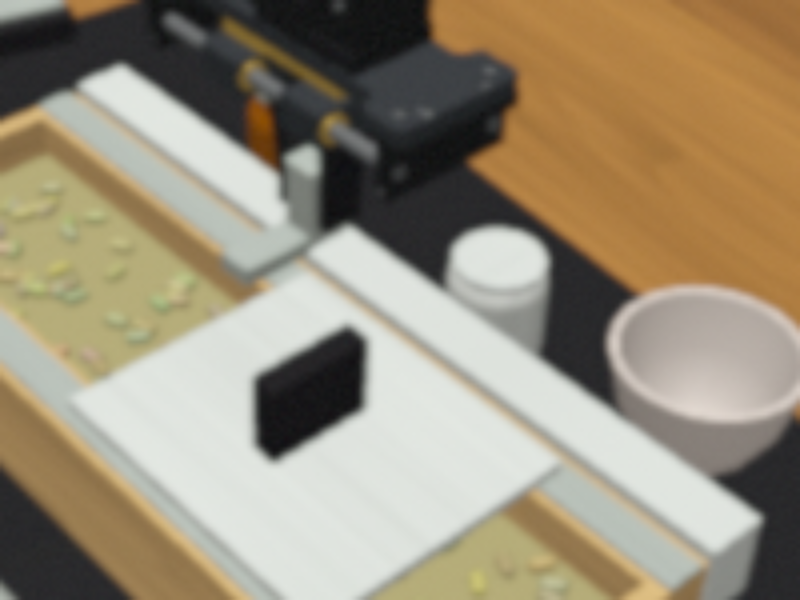

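The stop is about 13 mm short of the cover edge, with the lug at about (265,250) in the crop, and nothing else has moved. Creep in from here.

{"op": "apply_moves", "data": {"moves": [[0,-0.01,0,0,0,0,0.1],[0,-0.02,0,0,0,0,0.1],[0,-0.03,0,0,0,0,0.1],[0,-0.04,0,0,0,0,0.1],[0,-0.05,0,0,0,0,0.1]]}}

```text
time_s: 17.1
tool_pos: [0.5923, 0.0378, 0.0885]
tool_rot: [180.0, -0.0, -174.2]
force: [-2.6, 1.5, -0.1]
grip_width: 0.0202
grasp_force: 5.0
```

{"op": "apply_moves", "data": {"moves": [[0,-0.005,0,0,0,0,0.1],[0,-0.01,0,0,0,0,0.1]]}}

```text
time_s: 17.3
tool_pos: [0.5925, 0.0357, 0.0885]
tool_rot: [180.0, -0.0, -174.2]
force: [-2.3, 1.6, -0.1]
grip_width: 0.0197
grasp_force: 5.0
```

{"op": "apply_moves", "data": {"moves": [[0,-0.005,0,0,0,0,0.1],[0,-0.0075,0,0,0,0,0.1]]}}

```text
time_s: 17.5
tool_pos: [0.5927, 0.0342, 0.0885]
tool_rot: [180.0, -0.0, -174.2]
force: [-3.4, 1.2, 0.4]
grip_width: 0.0198
grasp_force: 5.0
```

{"op": "apply_moves", "data": {"moves": [[0,-0.003,0,0,0,0,0.1],[0,-0.006,0,0,0,0,0.1]]}}

```text
time_s: 17.7
tool_pos: [0.5927, 0.0331, 0.0885]
tool_rot: [180.0, -0.0, -174.2]
force: [-3.6, 0.9, 0.3]
grip_width: 0.0201
grasp_force: 5.0
```

{"op": "apply_moves", "data": {"moves": [[0,-0.003,0,0,0,0,0.1],[0,-0.006,0,0,0,0,0.1]]}}

```text
time_s: 17.9
tool_pos: [0.5928, 0.0326, 0.0885]
tool_rot: [179.9, -0.0, -174.2]
force: [-4.5, 2.3, 1.1]
grip_width: 0.0202
grasp_force: 5.0
```

{"op": "apply_moves", "data": {"moves": [[0,-0.003,0,0,0,0,0.1],[0,-0.005,0,0,0,0,0.1]]}}

```text
time_s: 18.1
tool_pos: [0.5928, 0.0325, 0.0885]
tool_rot: [179.9, -0.0, -174.2]
force: [-4.3, 3.6, 0.7]
grip_width: 0.0197
grasp_force: 5.0
```

The stop no longer advances (0.1 mm for a 1 mm command) and the force is rising below the cover's drag, so it is touching the cover. I'll ease slightly, release and lift straight up.

{"op": "apply_moves", "data": {"moves": [[0,0.004,0,0,0,0,0.1],[0,0.004,0,0,0,0,0.3],[0,0.004,0,0,0,0,0.5],[0,0.004,0,0,0,0,0.7],[0,0.004,0,0,0,0,0.7],[0,0.004,0,0,0,0,0.7],[0,0.004,-0.1,0,0,0,0.7],[0,0.004,-0.3,0,0,0,0.7],[0,0.004,-0.5,0,0,0,0.7],[0,0.004,-0.7,0,0,0,0.7],[0,0.004,-0.7,0,0,0,0.7]]}}

```text
time_s: 19.2
tool_pos: [0.5967, 0.0315, 0.2353]
tool_rot: [180.0, 0.7, -174.2]
force: [0.2, -0.3, -0.3]
grip_width: 0.0608
grasp_force: 0.0
```

```bash
python3 - <<'E'
from h import *
print(st())
a=dark('pics/s3.png',(240,220,290,270)); 
im=viewer.read_camera('side')[:,:,::-1]; cv2.imwrite('pics/s6full.png',im); b=dark('pics/s6full.png',(240,220,290,270)); print('grip before/after stop',a[0],b[0])
cv2.imwrite('pics/s6.png',cv2.resize(im[150:300,190:390],None,fx=4,fy=4))
E
```

```text
(19.2, array([0.5967, 0.0315, 0.2353]), array([ 179.96,    0.66, -174.25]), array([-28.3,  11.6,  26.4,  91.5,  -5.3,  77.6,  94.5]), array([ 0.22, -0.26, -0.34]))
grip before/after stop [266.95604396 247.77289377] [267.00367647 247.76470588]
```

View pics/s6.png

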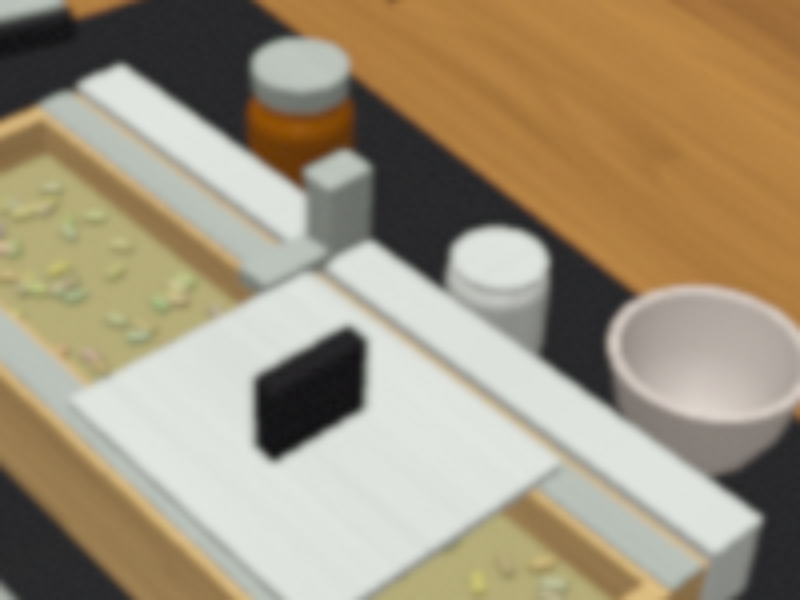

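The lug lies against the cover's leading edge at about (290,275) in the crop. The cover has not moved (grip centroid unchanged to 0.05 px), the bystanders are in place, and the gripper is clear.

```bash
python3 -c "
from cell import env
print(env.sign_off())"
```

```text
the job is handed in; nothing more can be done
None
```

The job is handed in, with no verdict returned: I felt the bind at about 8 N total push (roughly 5 N over the drag), set the cover about 21 mm short of it by my estimate, and slid the stop up against its leading edge without moving the cover.

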